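Lock the sprung tilt plate level with a ground parallel

ROBOT

A 7-joint arm with a two-finger parallel gripper is mounted at the origin on the work surface. World frame = base frame: x ahead of the robot, y to its left, z up, the work surface at z = 0. Lengths are in m, angles in degrees, forces in N, time in s.
With the tool pointing down it reaches from about 0.425 to 0.875 m from the base axis. Payload 4.7 kg.
Tool frame: the origin (TCP) lies between the finger pads; the fingertips stand 22 mm ahead of it and the grasp point (between the pads) lies 3 mm ahead of it (env.tip_reach is the distance from the TCP to the fingertips, in m); z points along the fingers, y is the line along which they close (so a half turn about z gives the same grasp; the last joint's range is limited). The gripper opens to 87 mm and grips with 3 to 60 N. Pads are 19 mm wide; open, the fingers measure 117 mm over their backs; the gripper's body (75 mm by 190 mm) begins 51 mm behind the grasp point.
Start: joints at [-76.37, 18.392, -4.016, 83.108, 1.295, 78.541, -3.26], TCP at [0.144, 0.634, 0.224] pointing down, gripper open.
Joint ranges: [-163.93, 163.93], [-17.29, 119.83], [-79.2, 71.16], [3.27, 140.29], [-89.18, 269.18], [5.43, 117.66], [-154.24, 154.24]. Speed limits (degrees/s): [147.25, 147.25, 180, 180, 180, 180, 180].

INTERFACE

Orientations are given as [roll, pitch, yaw] about the fixed x, y, z axes, in that order (R = Rz(yaw) Ry(pitch) Rx(roll)).
In Python, from cell import env gives the robot as it stands.
- The arm moves only by the shell command python3 -m creep 'ROWS' [FORCE]. ROWS is JSON, one flat list of numbers, 7 for each row, row after row: the finger opening in mm, from 0 to 87, then the shift along the tool's x, y, z in units of 30 mm (1.0 is 30 mm), then the turn, a rotation vector about the tool's x, y, z in units of 6 degrees (1.0 is 6 degrees). A call has 1 to 12 rows; each row is the pose to reach, as a shift and turn from the pose commanded when the call began, along the tool's axes at that moment; what a row does not reach only later rows make up. A row lasts 1/10 s, in which the tool goes at most 50 mm and 8.59 degrees, less where a joint would pass 70% of its speed; a pose out of reach is approached as far as the arm can. A call with a gripper value outside its range is refused whole. The fingers move at their own pace and stop on an object; FORCE is the grip in N (left out, the last holds). Time passes only in rows, so rows that repeat a pose let the fingers close. It gives the time, the measured TCP pose, the force, the opening and the grip force at its end, in the units of the state.
- env.get_obs(): the state, without advancing time (a new reading comes with each control period).
- env.read_camera(name): name is "side" or "top"; returns a dict with "color" (480x640x3 uint8, red, green, blue), "depth" (480x640 float32, m along the optical axis (not along the pixel's ray), 0 where there is no reading), "fovy" (degrees; the focal length in pixels is half the picture's height over the tangent of half this angle, whatever the lens; pixels are square), "cx", "cy" (the principal point, pixels), "R" (3x3) and "t" (3): a world point X has camera coordinates R X + t. Camera axes: x right, y down, z forward; pixel columns grow to the right and rows downward; lengths in m; the calibration is good to about 2 mm. A picture is of the moment at which its call begins.
- env.sign_off(): hands the job in; it is judged then, once.
The state is a dict: "time_s": time; "qpos": joint angles; "joint_velocities": joint speeds; "effort": joint torques, N m; "tool_pos": TCP position; "tool_rot": TCP orientation; "force": force on the tool from outside, world axes, zero at the start; "wrist_torque": the same for the moment, N m; "grip_width": finger opening in m; "grasp_force": force on a finger pad.
Only numpy, scipy, OpenCV 4.12 (cv2) and the standard library are available. Lean on these libraries where they do the work, as an engineer would, in place of code of your own. Each camera call takes 0.05 s, during which the arm holds its last target. There are 200 camera calls.

TASK

Pick up the tall ground parallel, lay it crosswise on the blue sprung tilt plate and push the plate right down level onto its stop, never pressing on it with more than 20 N. Then slide the parallel, still holding the plate down, fully home under both yellow hooks, centred between them, and let go so that it keeps the plate locked level; do not strain the hooks, and leave the other things in the drawer alone.

Things in the scene. Friction and masses are not known exactly. Their poses are not given: they have to be found in the camera images.
- tall_parallel: bright ground steel bar 120 long x 16 wide x 25 mm high, about 0.37 kg (may differ by a fifth), standing free on the drawer floor; origin at the centre of its underside, x along its length, y across its 16 mm width, z up. It is the taller of the two bars.
- tilt_table: tilt table fixed on the drawer floor: dark steel base 130 (x) x 140 (y) x 8 mm; origin at the centre of its underside, z up. Hinge line along y at x=+55, z=20 mm. Level, the blue plate (from x=+51 to -55, |y| under 36, 6 mm thick) has its top at z=24 mm; it passes between two fixed yellow hooks. Delicate: more than 20 N on the plate damages it.
- tilt_plate (a joint): tilt of the blue plate in rad: 0 = level, on a hard stop; 0.45 = fully up (its free edge, at the table's -x side, raised). A spring always lifts it: pressing straight down mid-width takes about 0.40 N m over the distance from the hinge when up (5.5 N at 72 mm) and 0.78 N m at level (11 N at 72 mm); at level the stop is hard.
- press_spot (a point): point on the tilt table at x=-9, y=0, z=24 mm (level height of the plate's top face): a bar lying along the table's y with its underside centred here is clear of the lips by 8 mm
- lock_home (a point): point on the tilt table at x=-31, y=0, z=24 mm: where the centre of the parallel's underside lies when it is fully home against both posts and the plate is level; 22 mm from press_spot towards the table's -x. Once let go, the spring lifts plate and bar up to 2 mm, until the bar bears on the lips.
- left_hook (a point): middle of the lip edge, at the lip's underside, of the yellow hook at the table's +y side (table x=-25, y=52, z=51 mm). Hook: |y| 42 to 62 mm, upright post with its face at x=-39, lip from there to x=-25, underside z=51, top z=57 mm. Open towards +x (the hinge): the tall parallel, lying along y on the level plate, slides in towards -x with 2 mm to spare in height until it meets both posts.
- right_hook (a point): the same point on the like hook at the table's -y side (table x=-25, y=-52, z=51 mm)
- low_parallel: bystander: ground steel bar 120 x 16 x 12 mm high, too low to lock the plate; origin at the centre of its underside, x along its length
- loupe: bystander: round black loupe with frosted white glass on top, 42 mm diameter, 36 mm high; origin at the centre of its underside
- micrometer: bystander: blue-frame disc micrometer lying flat, about 140 x 42 mm, 19 mm high; origin on its underside at the middle of its spindle, x along the spindle
- hooks: the two yellow hooks, fixed to the tilt table's base either side of the plate; origin and axes the same as the tilt table's. More than 25 N on them bends them.
Mind the look-alikes: they are no part of the job. Leave any purple or turquoise look-alike of the tall_parallel alone.

How it is judged (in metres and radians):
On the way:
1. the plate is pressed down level on its stop by the tall parallel (value of joint tilt_plate below 0.01 rad and contact force between tall_parallel and tilt_table above 4 N), for 0.2 s.
At the end, for the whole second after the job is handed in: The tall parallel, let go and at rest, stands upright on the plate under both hooks, within 5 mm of fully home against the posts, within 10 mm of centred between the hooks and square to within 0.12 rad, and keeps the plate within 0.045 rad of level (value of joint tilt_plate below 0.045 rad and x of tall_parallel in the frame of tilt_table between -0.036 and -0.026 m and y of tall_parallel in the frame of tilt_table between -0.01 and 0.01 m and z of tall_parallel in the frame of tilt_table between 0.021 and 0.029 m and angle between the x axis of tall_parallel and the y axis of tilt_table, either way round below 0.12 rad and angle between tall_parallel's own z axis and vertical below 0.1 rad and linear speed of tall_parallel below 0.02 m/s); the robot touches nothing.
It fails at once if the tilt plate is pressed with more than 20 N (contact force between tilt_table and anything else above 20 N).
It fails at once if the hooks are loaded with more than 25 N (contact force between hooks and anything else above 25 N).
It fails at once if the low parallel is moved more than 20 mm (distance of low_parallel from where it was at the start of the episode above 0.02 m).
It fails at once if the loupe is moved more than 20 mm (distance of loupe from where it was at the start of the episode above 0.02 m).
It fails at once if the micrometer is moved more than 20 mm (distance of micrometer from where it was at the start of the episode above 0.02 m).
It also fails if it takes over 70 s, if anything falls off the work surface, if the arm or the gripper's body presses on something with over 40 N, if the wrist force passes 120 N, or if a joint passes its speed limit or range.

## Working session

There is one attempt and no reset: what is moved stays moved. The work goes in short steps, Python scripts to look and compute and a shell command to move; the robot and the scene stay as the last step left them, time stands still between calls to the robot, and variables do not carry over. Pictures are saved under pics/ and viewed, at most 10 in all, crops included, and the job is handed in when it is done.

```bash
ls; mkdir -p pics; cat > h.py <<'E'
import numpy as np, cv2
from cell import env
def cam(n):
    c=env.read_camera(n); c['f']=240/np.tan(np.radians(c['fovy'])/2); return c
def ray(c,u,v,z):
    d=c['R'].T@np.array([(u-c['cx'])/c['f'],(v-c['cy'])/c['f'],1]); o=-c['R'].T@c['t']
    return o+d*(z-o[2])/d[2]
def proj(c,X):
    p=c['R']@np.array(X)+c['t']; return p[:2]/p[2]*c['f']+[c['cx'],c['cy']]
def cloud(c):
    v,u=np.mgrid[:480,:640]; z=c['depth']
    P=np.stack([(u-c['cx'])/c['f']*z,(v-c['cy'])/c['f']*z,z],-1)
    return (P-c['t'])@c['R']
E
python3 - <<'E'
from h import *
o=env.get_obs(); print({k:np.round(v,3) for k,v in o.items()})
for n in('top','side'):
    c=cam(n); cv2.imwrite(f'pics/{n}0.png',c['color'][...,::-1]); print(n,c['fovy'],c['cx'],c['cy'],-c['R'].T@c['t'],c['R'])
    np.savez(f'{n}0.npz',**c)
E
```

```text
pics
{'time_s': np.float64(0.0), 'qpos': array([-76.371,  18.439,  -4.016,  83.175,   1.295,  78.54 ,  -3.26 ]), 'joint_velocities': array([ 0.025,  0.006,  0.041, -0.141,  0.03 ,  0.047,  0.001]), 'effort': array([-0.0000e+00, -4.9131e+01, -4.0400e-01, -3.1251e+01, -6.4000e-02,
        4.4000e-02,  0.0000e+00]), 'tool_pos': array([0.144, 0.633, 0.223]), 'tool_rot': array([-1.79891e+02,  6.00000e-03,  1.67181e+02]), 'force': array([-0.148, -0.884, -0.358]), 'wrist_torque': array([-0.002,  0.008,  0.043]), 'grasp_force': np.float64(0.0), 'grip_width': np.float64(0.087)}
top 49.75684583873765 314.36615811895575 231.2693036667744 [ 0.53306822 -0.01840619  0.86184366] [[ 0.01631402 -0.99892358  0.04342274]
 [-0.99122857 -0.02185413 -0.13033925]
 [ 0.13114791 -0.0409155  -0.99051812]]
side 44.669415888828766 317.84084820515835 244.87486452150955 [ 0.08657164 -0.60784212  0.53194081] [[ 0.73227282 -0.68087664  0.01354711]
 [-0.3287261  -0.37082183 -0.86857949]
 [ 0.59641905  0.63158386 -0.49536467]]
```

View pics/top0.png

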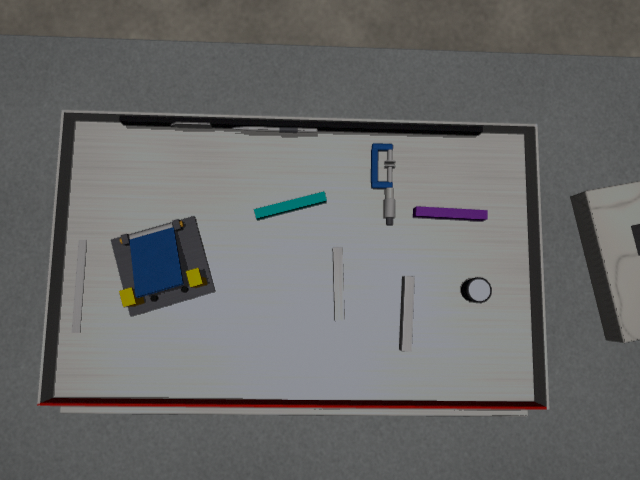

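View pics/side0.png

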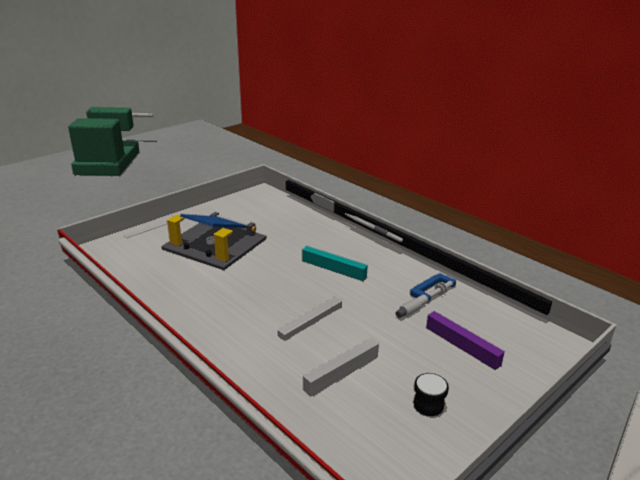

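The top view shows two plain steel bars, at (338,284) and (407,313). The teal bar at (290,205) and the purple bar at (450,213) are look-alikes to leave alone. In the side view, the bar at (342,366) looks taller than the one at (310,318). It corresponds to top (407,313) and fits the description. I'll confirm this with heights and a crop.

```bash
python3 - <<'E'
from h import *
c=dict(np.load('top0.npz')); W=cloud(c); s=dict(np.load('side0.npz'))
fl=np.median(W[350:390,150:300,2]); print('floor',fl, W[230:330:20,230,2].round(4))
print('tall h',np.median(W[290:340,405:410,2]),'low h',np.median(W[260:310,336:341,2]))
hsv=cv2.cvtColor(c['color'],cv2.COLOR_RGB2HSV)
roi=np.zeros((480,640),bool)
def rect(name,u0,u1,v0,v1,zlo,zhi):
    m=np.zeros((480,640),bool); m[v0:v1,u0:u1]=True
    m&=(W[...,2]>zlo)&(W[...,2]<zhi); P=W[m]
    r=cv2.minAreaRect((P[:,:2]*1000).astype(np.float32)); print(name,m.sum(),P[:,2].mean().round(4),r)
rect('tall',385,430,260,365,fl+.018,fl+.032)
rect('low',320,355,235,335,fl+.008,fl+.018)
rect('teal',245,335,180,230,fl+.01,fl+.04)
# base, yellow
ym=(hsv[...,0]>20)&(hsv[...,0]<35)&(hsv[...,1]>150)&(hsv[...,2]>100)
n,l,st,ce=cv2.connectedComponentsWithStats(ym.astype(np.uint8))
for i in range(1,n):
    if st[i,4]>30:
        P=W[(l==i)]; P=P[P[:,2]>fl+.05]; print('yel',ce[i],st[i],P[:,2].mean(),cv2.minAreaRect((P[:,:2]*1000).astype(np.float32)),P.mean(0))
bm=(W[...,2]>fl+.004)&(W[...,2]<fl+.012); bm[:,:100]=0;bm[:,225:]=0;bm[:200]=0;bm[325:]=0
print('base',bm.sum(),cv2.minAreaRect((W[bm][:,:2]*1000).astype(np.float32)))
a=cv2.resize(c['color'][230:365,300:440],None,fx=2.8,fy=2.8); b=cv2.resize(s['color'][280:400,260:400],(392,378))
cv2.imwrite('pics/crop1.png',np.hstack([a[:378],b])[...,::-1])
E
```

```text
floor 0.0026574093546053758 [0.0022 0.0021 0.0004 0.0033 0.0045]
tall h 0.02793039154753236 low h 0.014881149774193747
tall 807 0.0276 ((514.1505126953125, -205.2942352294922), (17.134178161621094, 120.00464630126953), 87.42371368408203)
low 735 0.0148 ((560.5845947265625, -93.88343811035156), (119.19693756103516, 16.334980010986328), 2.2418899536132812)
teal 805 0.0269 ((686.7429809570312, -12.658012390136719), (16.947956085205078, 119.46061706542969), 15.989830017089844)
yel [193.77251185 277.08056872] [186 268  17  19 211] 0.0710855740800927 ((556.6823120117188, 62.7884635925293), (166.6890411376953, 28.557823181152344), 83.50556182861328) [0.5641385  0.13004183 0.07108557]
yel [126.9537037  296.81018519] [119 288  17  19 216] 0.06703785513338516 ((539.2366333007812, 112.97462463378906), (26.967891693115234, 261.6650390625), 3.1961793899536133) [0.53274599 0.22874785 0.06703786]
base 3180 ((591.063720703125, 199.93148803710938), (203.88230895996094, 195.37457275390625), 1.4809892177581787)
```

View pics/crop1.png

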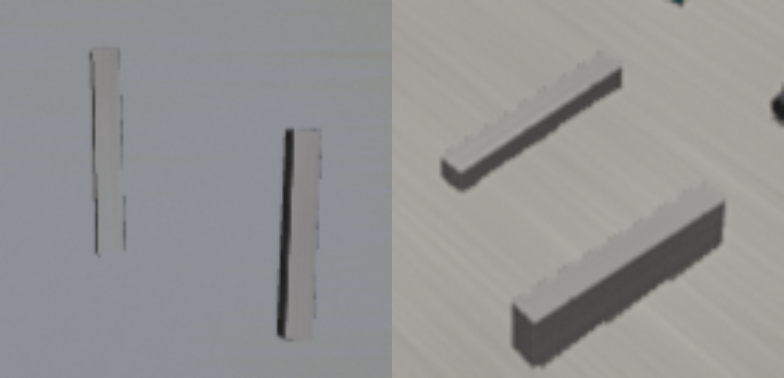

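The crop confirms it: the bar at top (407,313) stands 25 mm high and the other only 12 mm. Next I'll get the table pose.

```bash
python3 - <<'E'
from h import *
c=dict(np.load('top0.npz')); fl=.0027
hsv=cv2.cvtColor(c['color'],cv2.COLOR_RGB2HSV)
ym=((hsv[...,0]>20)&(hsv[...,0]<35)&(hsv[...,1]>150)&(hsv[...,2]>100)).astype(np.uint8)
n,l,st,ce=cv2.connectedComponentsWithStats(ym); cs=[]
for i in range(1,n):
    if st[i,4]>30:
        k=cv2.findContours((l==i).astype(np.uint8),0,1)[0][0][:,0]
        P=np.array([ray(c,*p,fl+.057)[:2]*1000 for p in k],np.float32); r=cv2.minAreaRect(P); print('hook',r,cv2.boxPoints(r).round(1).tolist()); cs.append(ray(c,*ce[i],fl+.057))
d=cs[0]-cs[1]; d=d if d[1]>0 else -d; print('sep',np.linalg.norm(d),'y axis deg',np.degrees(np.arctan2(d[1],d[0])),'mid',(cs[0]+cs[1])/2)
g=c['color'].max(-1); m=(g<110).astype(np.uint8); m[:,:100]=0;m[:,225:]=0;m[:205]=0;m[330:]=0
m|=ym; m=cv2.morphologyEx(m,3,np.ones((3,3)))
n,l,st,ce=cv2.connectedComponentsWithStats(m); i=1+np.argmax(st[1:,4])
k=max(cv2.findContours((l==i).astype(np.uint8),0,1)[0],key=len)[:,0]
P=np.array([ray(c,*p,fl+.008)[:2]*1000 for p in k],np.float32); r=cv2.minAreaRect(P); print('base',st[i],r,cv2.boxPoints(r).round(1).tolist())
bl=((hsv[...,0]>100)&(hsv[...,0]<125)&(hsv[...,1]>150)); bl[:,225:]=0; W=cloud(c); Q=W[bl&(W[...,2]>.005)]; print('plate z',Q[:,2].min(),Q[:,2].max(),Q.mean(0))
E
```

```text
hook ((564.4811401367188, 132.146484375), (25.333646774291992, 19.03163719177246), 18.306201934814453) [[549.5, 137.1999969482422], [555.4000244140625, 119.0999984741211], [579.5, 127.0999984741211], [573.5, 145.1999969482422]]
hook ((532.9688110351562, 231.06004333496094), (25.512760162353516, 18.641143798828125), 17.444942474365234) [[518.0, 236.10000610351562], [523.5999755859375, 218.3000030517578], [547.9000244140625, 226.0], [542.2999877929688, 243.8000030517578]]
sep 0.10386805362137178 y axis deg 107.71949356287872 mid [0.54864988 0.18156676 0.0597    ]
base [ 111  216  105  101 7077] ((584.8082275390625, 195.41566467285156), (134.06285095214844, 147.95130920410156), 17.44495964050293) [[498.70001220703125, 245.89999389648438], [543.0, 104.69999694824219], [670.9000244140625, 144.89999389648438], [626.5999755859375, 286.1000061035156]]
plate z 0.024600576423769446 0.8618436618058029 [0.58759933 0.19219404 0.05805962]
```

Table origin is about (0.585, 0.193) with yaw 17.6°; the hook separation measures 104 mm, as it should. The tall bar is at (0.514, -0.205) with yaw -2.6°. I'll travel via a waypoint that keeps clear of the base.

```bash
cat >> h.py <<'E'
from scipy.spatial.transform import Rotation as Ro
def plan(xyz,yaw):
    o=env.get_obs(); R=Ro.from_euler('xyz',o['tool_rot'],degrees=True); T=Ro.from_euler('xyz',[180,0,yaw],degrees=True)
    print('shift',(R.inv().apply(np.array(xyz)-o['tool_pos'])/.03).round(3),'turn',(np.degrees((R.inv()*T).as_rotvec())/6).round(3))
E
python3 -c "
from h import *; plan([.5,.3,.224],177.4)"
python3 -m creep '[87,-14,-8.2,0,0,0,-1.7, 87,-14,-8.2,0,0,0,-1.7, 87,-14,-8.2,0,0,0,-1.7, 87,-14,-8.2,0,0,0,-1.7, 87,-14,-8.2,0,0,0,-1.7, 87,-14,-8.2,0,0,0,-1.7, 87,-14,-8.2,0,0,0,-1.7, 87,-14,-8.2,0,0,0,-1.7, 87,-14,-8.2,0,0,0,-1.7, 87,-14,-8.2,0,0,0,-1.7, 87,-14,-8.2,0,0,0,-1.7, 87,-14,-8.2,0,0,0,-1.7]' 
python3 -c "
from h import *; plan([.514,-.205,.12],177.4)"
```

```text
shift [-1.4029e+01 -8.2000e+00 -1.0000e-03] turn [-0.016 -0.    -1.704]
time_s: 1.3
tool_pos: [0.4994, 0.2999, 0.2239]
tool_rot: [-180.0, -0.1, 177.2]
force: [-0.6, 1.2, -0.8]
grip_width: 0.0869
grasp_force: 0.0
shift [ -1.299 -16.785   3.468] turn [-0.003 -0.01  -0.027]
```

```bash

python3 -m creep '[87,-1.3,-16.8,1,0,0,0, 87,-1.3,-16.8,1,0,0,0, 87,-1.3,-16.8,1,0,0,0, 87,-1.3,-16.8,1,0,0,0, 87,-1.3,-16.8,1,0,0,0, 87,-1.3,-16.8,1,0,0,0, 87,-1.3,-16.8,1,0,0,0, 87,-1.3,-16.8,1,0,0,0, 87,-1.3,-16.8,1,0,0,0, 87,-1.3,-16.8,1,0,0,0, 87,-1.3,-16.8,3.4,0,0,0, 87,-1.3,-16.8,3.4,0,0,0]' 
python3 - <<'E'
from h import *
plan([.514,-.205,.033],177.4)
c=cam('side'); W=cloud(c); cv2.imwrite('pics/s1.png',c['color'][...,::-1])
for p in ([.454,-.202,.0277],[.574,-.208,.0277]): print(proj(c,p))
E
```

```text
time_s: 2.5
tool_pos: [0.5137, -0.204, 0.1195]
tool_rot: [179.9, -0.2, 177.3]
force: [-0.2, 1.0, -0.9]
grip_width: 0.0871
grasp_force: 0.0
shift [-0.021 -0.038  2.882] turn [ 0.012 -0.03  -0.012]
[306.48227392 379.14414565]
[375.19254836 340.24887919]
```

View pics/s1.png

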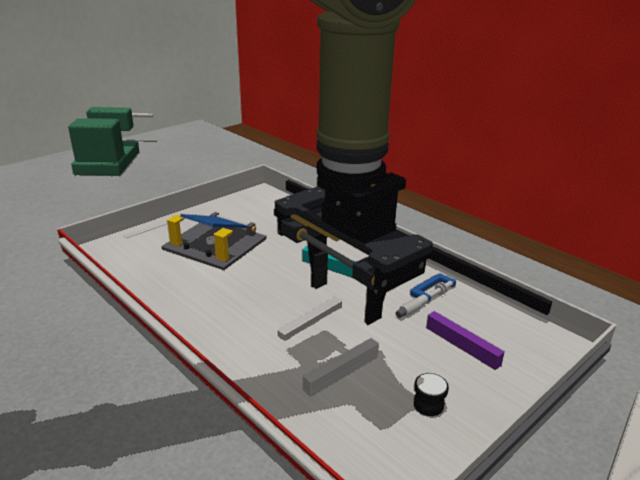

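The side view shows the fingers straddling the steel bar, whose ends at (305,378) and (378,343) match the prediction. Going down to grip.

```bash

python3 -m creep '[60,0,0,1.5,0,0,0, 60,0,0,2.5,0,0,0, 60,0,0,2.9,0,0,0, 60,0,0,2.92,0,0,0, 60,0,0,2.92,0,0,0, 60,0,0,2.92,0,0,0]' 
python3 -m creep '[0,0,0,0,0,0,0, 0,0,0,0,0,0,0, 0,0,0,0,0,0,0, 0,0,0,0,0,0,0, 0,0,0,0,0,0,0, 0,0,0,0,0,0,0, 0,0,0,0,0,0,0, 0,0,0,0,0,0,0, 0,0,0,0,0,0,0, 0,0,0,0,0,0,0]' 60
```

```text
time_s: 3.15
tool_pos: [0.5168, -0.2046, 0.0368]
tool_rot: [-180.0, 0.2, 177.4]
force: [0.1, 0.3, 0.0]
grip_width: 0.0606
grasp_force: 0.0
time_s: 4.15
tool_pos: [0.5151, -0.2045, 0.0348]
tool_rot: [180.0, 0.0, 177.4]
force: [1.0, 0.6, 0.4]
grip_width: 0.0005
grasp_force: 0.0
```

The fingers closed on nothing. I'll look.

```bash
python3 - <<'E'
from h import *
print(env.tip_reach,{k:np.round(v,3) for k,v in env.get_obs().items() if k in('tool_pos','grip_width','grasp_force')})
a=cam('side');b=cam('top')
cv2.imwrite('pics/m1.png',np.hstack([cv2.resize(a['color'][220:420,240:460],(440,400)),cv2.resize(b['color'][220:400,330:510],(360,400))])[...,::-1])
E
```

```text
0.022 {'tool_pos': array([ 0.515, -0.205,  0.035]), 'grasp_force': np.float64(0.0), 'grip_width': np.float64(0.001)}
```

View pics/m1.png

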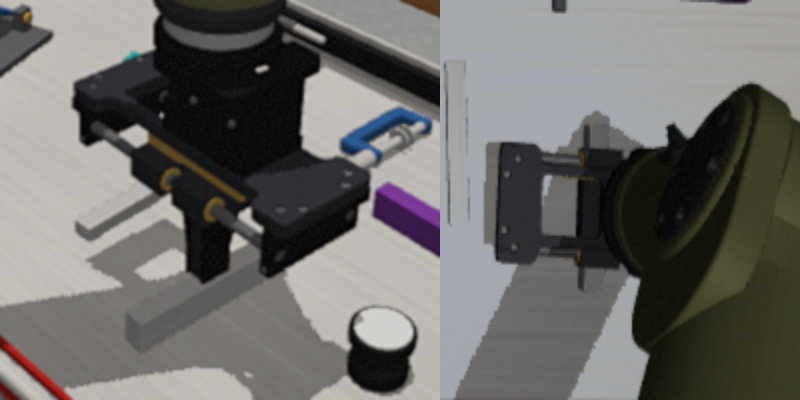

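```bash
python3 - <<'E'
from h import *
a=cam('side');W=cloud(a)
t=env.get_obs()['tool_pos']
for dz in(0,-.005,-.01,-.015,-.022): 
    p=proj(a,t+[0,0,dz]); print(dz,p,(p-[240,220])*2)
m=np.linalg.norm(W[...,:2]-t[:2],axis=-1)<.02
g=a['color'].max(-1)
for z in np.arange(.0,.08,.005):
    k=m&(abs(W[...,2]-z)<.0025); print(z.round(3),k.sum(),np.median(g[k]) if k.any() else 0, W[k].min(0).round(3) if k.any() else '')
E
```

```text
0 [342.91562681 353.97667823] [205.83125362 267.95335646]
-0.005 [342.78168262 356.96287141] [205.56336524 273.92574282]
-0.01 [342.64860968 359.92964063] [205.29721935 279.85928126]
-0.015 [342.51639951 362.87717479] [205.03279903 285.75434958]
-0.022 [342.33273885 366.97176228] [204.6654777  293.94352457]
0.0 20 122.0 [ 0.502 -0.222  0.001]
0.005 160 121.0 [ 0.497 -0.224  0.003]
0.01 56 95.0 [ 0.497 -0.214  0.008]
0.015 60 94.0 [ 0.497 -0.214  0.013]
0.02 64 93.0 [ 0.496 -0.213  0.018]
0.025 78 96.0 [ 0.496 -0.213  0.023]
0.03 113 111.0 [ 0.496 -0.213  0.028]
0.035 44 20.0 [ 0.503 -0.214  0.033]
0.04 69 14.0 [ 0.503 -0.216  0.038]
0.045 67 14.0 [ 0.503 -0.215  0.043]
0.05 75 13.0 [ 0.503 -0.215  0.048]
0.055 59 14.0 [ 0.503 -0.216  0.053]
0.06 66 14.5 [ 0.503 -0.216  0.058]
0.065 64 16.0 [ 0.503 -0.217  0.063]
0.07 69 14.0 [ 0.502 -0.218  0.068]
0.075 65 15.0 [ 0.503 -0.219  0.073]
```

The fingertips actually end near z≈0.030, only about 5 mm below the reported TCP. The stated reach and the picture disagree, so I'll back up, open and measure the tips.

```bash

python3 -m creep '[0,0,0,-1,0,0,0, 0,0,0,-2,0,0,0, 60,0,0,-2,0,0,0, 60,0,0,-2,0,0,0, 60,0,0,-2,0,0,0, 60,0,0,-2,0,0,0, 60,0,0,-2,0,0,0, 60,0,0,-2,0,0,0]' 
python3 - <<'E'
from h import *
a=cam('side');W=cloud(a); o=env.get_obs(); t=o['tool_pos']; print(t,o['grip_width'],o['tool_rot'])
g=a['color'].max(-1); d=(np.linalg.norm(W[...,:2]-t[:2],axis=-1)<.06)&(g<60)
for n,k in(('L',d&(W[...,1]>t[1]+.015)),('R',d&(W[...,1]<t[1]-.015))):
    Q=W[k&(W[...,2]<t[2]+.03)&(W[...,2]>.036)]; print(n,len(Q),np.percentile(Q[:,2],[0,1,5]),Q.min(0)-t,Q.max(0)-t)
v,u=np.where(d&(W[...,2]>.04)&(W[...,2]<t[2]+.02)); print(u.min(),u.max(),v.min(),v.max())
cv2.imwrite('pics/m2.png',cv2.resize(a['color'][220:420,240:460],(660,600))[...,::-1])
E
```

```text
time_s: 5.1
tool_pos: [0.5147, -0.2044, 0.0942]
tool_rot: [180.0, -0.1, 177.4]
force: [0.2, -0.1, 0.7]
grip_width: 0.0407
grasp_force: 0.0
[ 0.51487378 -0.20447126  0.09439626] 0.044422963458111475 [ 1.79998360e+02 -4.49920231e-02  1.77375523e+02]
L 323 [0.09168286 0.09269044 0.09433666] [-0.01121572  0.01894458 -0.0027134 ] [0.01127646 0.02820294 0.02983842]
R 297 [0.09321391 0.09393703 0.09588099] [-0.01391382 -0.03191879 -0.00118235] [ 0.00958836 -0.02045366  0.02994596]
324 367 294 331
```

View pics/m2.png

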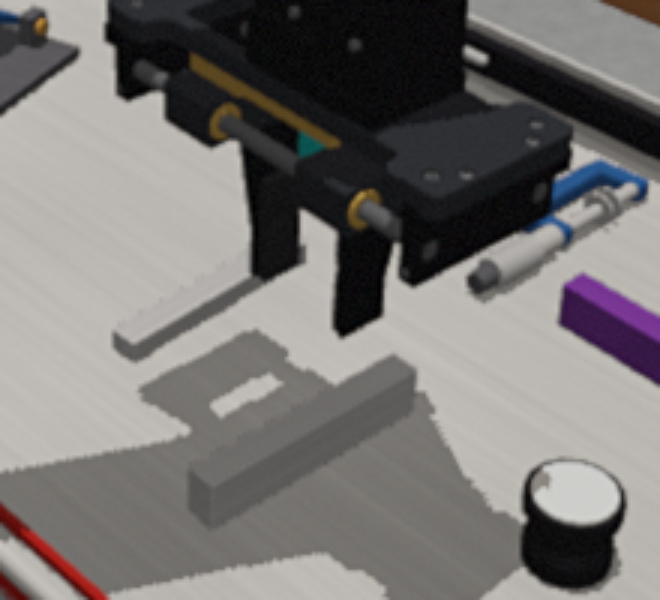

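Both tips (side view at crop (285,275) and (345,330)) sit only 2–3 mm below the reported TCP, not 22 mm; in the plane they agree. I'll trust the camera, lower in steps and watch the force.

```bash

python3 -m creep '[60,0,0,0.8,0,0,0, 60,0,0,1.6,0,0,0, 60,0,0,2,0,0,0, 60,0,0,2,0,0,0, 60,0,0,2,0,0,0, 60,0,0,2,0,0,0]' 
cat >> h.py <<'E'
def tips():
    a=cam('side');W=cloud(a); o=env.get_obs(); t=o['tool_pos']; print(t.round(4),o['grip_width'].round(4),o['force'].round(2))
    g=a['color'].max(-1); d=(np.linalg.norm(W[...,:2]-t[:2],axis=-1)<.06)&(g<60)&(W[...,2]<t[2]+.03)&(W[...,2]>t[2]-.025)
    for s in(1,-1):
        Q=W[d&(s*(W[...,1]-t[1])>.015)]
        if len(Q): print(s,len(Q),np.percentile(Q[:,2],[0,2,5]).round(4),(Q.min(0)-t).round(4),(Q.max(0)-t).round(4))
    return a
E
python3 -c "
from h import *; tips()"
```

```text
time_s: 5.75
tool_pos: [0.5161, -0.2049, 0.036]
tool_rot: [-180.0, 0.1, 177.4]
force: [-0.1, 0.3, 0.1]
grip_width: 0.0598
grasp_force: 0.0Traceback (most recent call last):
  File "<string>", line 2, in <module>
    from h import *; tips()
                     ~~~~^^
  File "h.py", line 19, in tips
    a=cam('side');W=cloud(a); o=env.get_obs(); t=o['tool_pos']; print(t.round(4),o['grip_width'].round(4),o['force'].round(2))
                                                                                 ^^^^^^^^^^^^^^^^^^^^^
AttributeError: 'float' object has no attribute 'round'
```

```bash
sed -i "s/o\['grip_width'\].round(4)/round(float(o['grip_width']),4)/" h.py
python3 -c "
from h import *; tips()"
python3 -m creep '[60,0,0,0.2,0,0,0, 60,0,0,0.4,0,0,0, 60,0,0,0.4,0,0,0, 60,0,0,0.4,0,0,0]' 
python3 -c "
from h import *; tips()"
```

```text
[ 0.516  -0.2048  0.0359] 0.06 [-0.46  0.04 -0.  ]
1 282 [0.0336 0.0357 0.0366] [-0.0108  0.0278 -0.0023] [0.0114 0.0383 0.0298]
-1 262 [0.034  0.0363 0.0369] [-0.0146 -0.0421 -0.0019] [ 0.0098 -0.0296  0.0297]
time_s: 6.25
tool_pos: [0.5148, -0.2045, 0.0225]
tool_rot: [180.0, -0.0, 177.4]
force: [0.7, 0.6, 0.6]
grip_width: 0.0601
grasp_force: 0.0
[ 0.5151 -0.2045  0.0227] 0.0599 [0.04 0.21 0.29]
1 287 [0.0025 0.0217 0.0229] [-0.0114  0.0284 -0.0202] [0.0256 0.0455 0.03  ]
-1 268 [0.0022 0.005  0.0225] [-0.0147 -0.0412 -0.0205] [ 0.051  -0.0212  0.0299]
```

```bash

python3 -m creep '[60,0,0,0.2,0,0,0, 60,0,0,0.36,0,0,0, 60,0,0,0.36,0,0,0, 60,0,0,0.36,0,0,0]' 
python3 -m creep '[0,0,0,0,0,0,0, 0,0,0,0,0,0,0, 0,0,0,0,0,0,0, 0,0,0,0,0,0,0, 0,0,0,0,0,0,0, 0,0,0,0,0,0,0, 0,0,0,0,0,0,0, 0,0,0,0,0,0,0]' 60
```

```text
time_s: 6.7
tool_pos: [0.5149, -0.2045, 0.0118]
tool_rot: [180.0, -0.0, 177.4]
force: [-0.6, -0.3, 0.2]
grip_width: 0.0595
grasp_force: 0.0
time_s: 7.5
tool_pos: [0.5152, -0.2044, 0.0121]
tool_rot: [180.0, 0.0, 177.4]
force: [-0.9, 0.7, 0.3]
grip_width: 0.0156
grasp_force: 60.0
```

Gripped at 16 mm. Lifting now, then turning 70° and travelling to above the press spot.

```bash

python3 -m creep '[0,0,0,-0.3,0,0,0, 0,0,0,-1,0,0,0, 0,0,0,-2,0,0,0, 0,0,0,-3,0,0,0, 0,0,0,-4,0,0,0, 0,0,0,-4,0,0,0, 0,0,0,-4,0,0,0, 0,0,0,-4,0,0,0]'
python3 -c "
from h import *; plan([.5764,.1906,.132],107.6)"
```

```text
time_s: 8.3
tool_pos: [0.5139, -0.204, 0.1306]
tool_rot: [180.0, -0.2, 177.4]
force: [-0.6, 0.3, -2.2]
grip_width: 0.0158
grasp_force: 60.0
shift [-1.48  13.234 -0.043] turn [-1.000e-02 -2.700e-02  1.163e+01]
```

```bash

python3 -m creep '[0,-0.1,1.2,0,0,0,1, 0,-0.2,2.4,0,0,0,2, 0,-0.4,3.6,0,0,0,3.1, 0,-0.5,4.8,0,0,0,4.2, 0,-0.7,6,0,0,0,5.3, 0,-0.8,7.2,0,0,0,6.4, 0,-1,8.5,0,0,0,7.5, 0,-1.1,9.7,0,0,0,8.6, 0,-1.2,10.9,0,0,0,9.7, 0,-1.4,12,0,0,0,10.7, 0,-1.48,12.8,0,0,0,11.4, 0,-1.48,13.23,0,0,0,11.63]'
python3 -m creep '[0,0,0,0,0,0,0, 0,0,0,0,0,0,0, 0,0,0,0,0,0,0, 0,0,0,0,0,0,0]'
cat > look.py <<'E'
from h import *
import sys
plan([.5764,.1906,.09],107.6); o=env.get_obs(); print(o['force'],o['grip_width'])
a=cam('side'); b=cam('top'); W=cloud(a); t=o['tool_pos']
O=np.array([.585,.1933,.0027]); R=Ro.from_euler('z',17.6,degrees=True)
T=R.inv().apply(W.reshape(-1,3)-O).reshape(W.shape)
# points of bar in table frame: slabs near tool
tt=R.inv().apply(t-O); print('tool in table',tt.round(4))
D=T-tt; g=a['color'].astype(int); grey=(g.max(-1)-g.min(-1)<30)&(g.max(-1)>70)
k=grey&(abs(D[...,0])<.015)&(abs(D[...,1])<.075)&(abs(D[...,2])<.035)
Q=T[k]; print('bar',k.sum(),np.percentile(Q,[1,50,99],axis=0).round(4).tolist())
hs=cv2.cvtColor(a['color'],cv2.COLOR_RGB2HSV)
y=(hs[...,0]>20)&(hs[...,0]<35)&(hs[...,1]>150)&(hs[...,2]>60)&(abs(T[...,0])<.08)
for s in(1,-1):
    Q=T[y&(s*T[...,1]>.03)&(s*T[...,1]<.08)]; 
    if len(Q): print('hook',s,len(Q),np.percentile(Q,[2,50,98],axis=0).round(4).tolist())
bl=(hs[...,0]>100)&(hs[...,0]<125)&(hs[...,1]>150)&(abs(T[...,0])<.07)&(abs(T[...,1])<.05)
Q=T[bl]
if len(Q)>20: print('plate',len(Q),np.percentile(Q,[2,50,98],axis=0).round(4).tolist(),'slope',np.polyfit(Q[:,0],Q[:,2],1).round(3))
if len(sys.argv)>1:
    A=cv2.resize(a['color'][150:290,130:300],(486,400)); p=proj(b,t).astype(int)
    B=cv2.resize(b['color'][200:330,90:230],(314,400)); cv2.imwrite(sys.argv[1],np.hstack([A,B])[...,::-1])
E
python3 look.py pics/l1.png
```

```text
time_s: 9.5
tool_pos: [0.5763, 0.1931, 0.1296]
tool_rot: [-179.8, -0.0, 107.7]
force: [-0.2, 1.2, -3.3]
grip_width: 0.0154
grasp_force: 60.0
time_s: 9.9
tool_pos: [0.5777, 0.1882, 0.1319]
tool_rot: [-180.0, 0.0, 107.5]
force: [-0.3, 0.8, -2.7]
grip_width: 0.0152
grasp_force: 60.0
shift [ 0.088 -0.017  1.398] turn [-0.004  0.003 -0.019]
[-0.29990966  0.75645916 -2.72175524] 0.015192246970966659
tool in table [-0.0085 -0.0026  0.1292]
bar 824 [[-0.0189, -0.0624, 0.1207], [-0.0157, -0.0221, 0.1366], [-0.0013, 0.0568, 0.1466]]
hook 1 318 [[-0.0523, 0.0419, 0.0101], [-0.049, 0.0478, 0.0385], [-0.0316, 0.0593, 0.0587]]
hook -1 397 [[-0.0526, -0.0618, 0.0106], [-0.0488, -0.055, 0.0401], [-0.0282, -0.0424, 0.0587]]
plate 390 [[-0.0585, -0.0358, 0.032], [-0.019, -0.0169, 0.0616], [0.0372, 0.0279, 0.2933]] slope [-0.844  0.062]
```

View pics/l1.png

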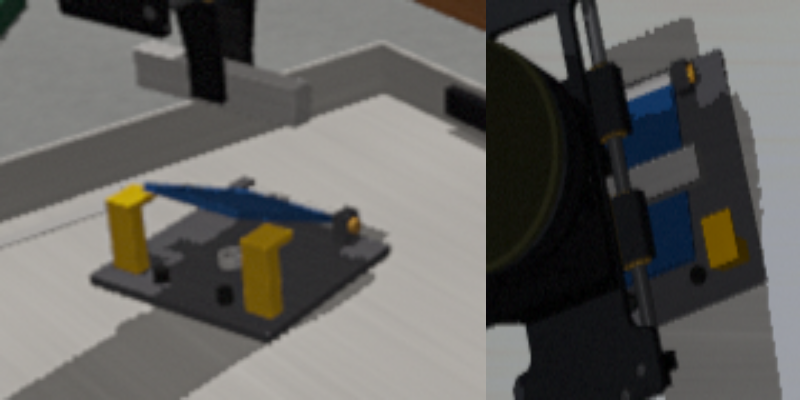

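The bar hangs crosswise above the plate, and both hooks sit where the pose estimate says (y 42..62, top 58). It's 2.6 mm off centre, so I'll correct that and lower in gentle steps.

```bash

python3 -m creep '[0,0.09,0,0.5,0,0,0, 0,0.09,0,1,0,0,0, 0,0.09,0,1.5,0,0,0, 0,0.09,0,1.8,0,0,0, 0,0.09,0,1.9,0,0,0, 0,0.09,0,1.9,0,0,0, 0,0.09,0,1.9,0,0,0, 0,0.09,0,1.9,0,0,0]'
python3 -m creep '[0,0,0,0.06,0,0,0, 0,0,0,0.12,0,0,0, 0,0,0,0.18,0,0,0, 0,0,0,0.24,0,0,0, 0,0,0,0.3,0,0,0, 0,0,0,0.36,0,0,0, 0,0,0,0.42,0,0,0, 0,0,0,0.42,0,0,0]'
```

```text
time_s: 10.8
tool_pos: [0.5774, 0.1927, 0.0759]
tool_rot: [179.9, -0.0, 107.6]
force: [0.0, 0.5, -4.0]
grip_width: 0.0155
grasp_force: 60.0
time_s: 11.6
tool_pos: [0.5769, 0.1925, 0.0625]
tool_rot: [180.0, -0.0, 107.6]
force: [-0.1, -0.1, 4.3]
grip_width: 0.0157
grasp_force: 60.0
```

```bash
python3 look.py
```

```text
shift [-0.056 -0.036 -0.918] turn [ 0.003 -0.001 -0.   ]
[-0.09315047 -0.06793767  4.33051215] 0.01573440034377856
tool in table [-0.0079  0.0017  0.0598]
bar 753 [[-0.0193, -0.0579, 0.0512], [-0.0152, -0.0205, 0.0671], [-0.0002, 0.0611, 0.0772]]
hook 1 317 [[-0.0524, 0.0418, 0.0105], [-0.049, 0.0479, 0.0388], [-0.0292, 0.0595, 0.0587]]
hook -1 393 [[-0.0525, -0.0619, 0.0105], [-0.0489, -0.0554, 0.0402], [-0.0292, -0.0425, 0.0587]]
plate 280 [[-0.058, -0.0353, 0.0263], [-0.0406, -0.0089, 0.0595], [0.0415, 0.0294, 0.2335]] slope [-0.237  0.068]
```

```bash

python3 -m creep '[0,0,0,0.06,0,0,0, 0,0,0,0.12,0,0,0, 0,0,0,0.18,0,0,0, 0,0,0,0.24,0,0,0, 0,0,0,0.3,0,0,0, 0,0,0,0.36,0,0,0, 0,0,0,0.42,0,0,0, 0,0,0,0.48,0,0,0, 0,0,0,0.54,0,0,0, 0,0,0,0.6,0,0,0, 0,0,0,0.6,0,0,0]'
python3 look.py
```

```text
time_s: 12.8
tool_pos: [0.5754, 0.192, 0.0439]
tool_rot: [-179.8, -0.0, 107.6]
force: [-4.0, -0.6, 7.5]
grip_width: 0.0153
grasp_force: 60.0
shift [-0.055  0.013 -1.536] turn [-0.032 -0.002 -0.001]
[-3.96570813 -0.56228868  7.45589835] 0.015268209890975982
tool in table [-0.0096  0.0017  0.0412]
bar 566 [[-0.0204, -0.0582, 0.0321], [-0.0166, -0.0146, 0.0508], [-0.0018, 0.0603, 0.0591]]
hook 1 315 [[-0.0527, 0.0418, 0.0111], [-0.0493, 0.0477, 0.0412], [-0.0281, 0.0601, 0.0589]]
hook -1 389 [[-0.052, -0.0616, 0.0104], [-0.0492, -0.0552, 0.0396], [-0.0285, -0.0424, 0.0584]]
plate 434 [[-0.058, -0.0353, 0.0243], [-0.0424, -0.0044, 0.0352], [0.0427, 0.0309, 0.2102]] slope [0.049 0.052]
```

```bash

python3 -m creep '[0,0,0,0.04,0,0,0, 0,0,0,0.08,0,0,0, 0,0,0,0.12,0,0,0, 0,0,0,0.16,0,0,0, 0,0,0,0.18,0,0,0, 0,0,0,0.18,0,0,0]'
python3 -m creep '[0,0,0,0.02,0,0,0, 0,0,0,0.02,0,0,0, 0,0,0,0.02,0,0,0]'
```

```text
time_s: 13.5
tool_pos: [0.5748, 0.1919, 0.0385]
tool_rot: [-179.7, -0.0, 107.6]
force: [-5.2, -2.0, 8.3]
grip_width: 0.0162
grasp_force: 60.0
time_s: 13.8
tool_pos: [0.5749, 0.1918, 0.038]
tool_rot: [-179.7, -0.0, 107.6]
force: [-5.4, -1.8, 8.8]
grip_width: 0.0157
grasp_force: 60.0
```

```bash

python3 -m creep '[0,0,-0.02,0.01,0,0,0, 0,0,-0.04,0.02,0,0,0, 0,0,-0.05,0.03,0,0,0, 0,0,-0.05,0.03,0,0,0, 0,0,-0.05,0.03,0,0,0]'
python3 look.py
```

```text
time_s: 14.3
tool_pos: [0.5747, 0.1918, 0.0377]
tool_rot: [-179.9, -0.0, 107.6]
force: [-4.0, -0.3, 8.1]
grip_width: 0.0153
grasp_force: 60.0
shift [-0.055  0.038 -1.743] turn [-0.014 -0.003 -0.001]
[-3.96823211 -0.29682528  8.14994393] 0.015330930352906629
tool in table [-0.0102  0.0017  0.035 ]
bar 566 [[-0.021, -0.0709, 0.0006], [-0.017, -0.0111, 0.0407], [0.0012, 0.0682, 0.0529]]
hook 1 307 [[-0.0523, 0.0421, 0.0111], [-0.0491, 0.0487, 0.0413], [-0.0306, 0.0607, 0.0588]]
hook -1 384 [[-0.0525, -0.0618, 0.0099], [-0.0492, -0.0552, 0.0397], [-0.0292, -0.0427, 0.0587]]
plate 555 [[-0.0584, -0.0346, 0.0209], [-0.0394, -0.0028, 0.0268], [0.0461, 0.0326, 0.2007]] slope [-0.063  0.037]
```

```bash
sed -i "s/Q=T\[bl\]/Q=T[bl\&(T[...,2]<.05)\&(T[...,0]<-.02)\&(abs(T[...,1])<.03)]/" look.py
python3 -m creep '[0,0,0,0.02,0,0,0, 0,0,0,0.03,0,0,0, 0,0,0,0.03,0,0,0]'
python3 look.py | grep plate
python3 -m creep '[0,0,0,0.015,0,0,0, 0,0,0,0.03,0,0,0, 0,0,0,0.03,0,0,0]'
python3 look.py | grep plate
```

```text
time_s: 14.7
tool_pos: [0.5747, 0.1918, 0.0367]
tool_rot: [-179.9, -0.0, 107.6]
force: [-3.6, -1.1, 8.5]
grip_width: 0.0153
grasp_force: 60.0
plate 371 [[-0.056, -0.0278, 0.0196], [-0.0431, 0.0005, 0.0256], [-0.0223, 0.0288, 0.0275]] slope [0.062 0.028]
time_s: 15.1
tool_pos: [0.5747, 0.1918, 0.0361]
tool_rot: [-179.9, -0.0, 107.6]
force: [-3.6, -1.5, 8.7]
grip_width: 0.0152
grasp_force: 60.0
plate 378 [[-0.0564, -0.0282, 0.0192], [-0.0433, 0.0014, 0.0247], [-0.0221, 0.0284, 0.0267]] slope [0.064 0.027]
```

```bash

python3 -m creep '[0,0,0,0.01,0,0,0, 0,0,0,0.015,0,0,0, 0,0,0,0.015,0,0,0]'
python3 look.py | grep plate
python3 -m creep '[0,0,0,0.01,0,0,0, 0,0,0,0.01,0,0,0, 0,0,0,0.01,0,0,0]'
python3 look.py | grep plate
```

```text
time_s: 15.5
tool_pos: [0.5746, 0.1918, 0.036]
tool_rot: [-179.9, -0.0, 107.6]
force: [-4.3, -1.7, 11.7]
grip_width: 0.0156
grasp_force: 60.0
plate 375 [[-0.0558, -0.028, 0.0182], [-0.0424, 0.0013, 0.0244], [-0.0218, 0.0286, 0.0264]] slope [0.059 0.027]
time_s: 15.9
tool_pos: [0.5747, 0.1918, 0.036]
tool_rot: [-179.9, -0.0, 107.6]
force: [-5.2, -2.3, 13.6]
grip_width: 0.0156
grasp_force: 60.0
plate 377 [[-0.0562, -0.0287, 0.0187], [-0.0426, 0.0005, 0.0245], [-0.0224, 0.0288, 0.0267]] slope [0.085 0.028]
```

The plate is on its stop: height has stalled and force is climbing. I'll ease off about 0.5 mm, hold, then slide.

```bash

python3 -m creep '[0,0,0,-0.015,0,0,0, 0,0,0,-0.015,0,0,0, 0,0,0,-0.015,0,0,0, 0,0,0,-0.015,0,0,0]'
python3 -m creep '[0,0,-0.03,0,0,0,0, 0,0,-0.06,0,0,0,0, 0,0,-0.09,0,0,0,0, 0,0,-0.12,0,0,0,0, 0,0,-0.12,0,0,0,0]'
```

```text
time_s: 16.4
tool_pos: [0.5746, 0.1917, 0.036]
tool_rot: [-179.9, -0.0, 107.6]
force: [-5.1, -1.6, 11.1]
grip_width: 0.0152
grasp_force: 60.0
time_s: 16.9
tool_pos: [0.5745, 0.1917, 0.037]
tool_rot: [179.7, -0.0, 107.6]
force: [2.0, 0.7, 7.4]
grip_width: 0.0154
grasp_force: 60.0
```

```bash

python3 -m creep '[0,0,-0.04,0.01,0,0,0, 0,0,-0.08,0.02,0,0,0, 0,0,-0.12,0.02,0,0,0, 0,0,-0.12,0.02,0,0,0]'
python3 look.py | grep -E "plate|table"
```

```text
time_s: 17.3
tool_pos: [0.5733, 0.1914, 0.0373]
tool_rot: [179.4, -0.0, 107.6]
force: [6.1, 1.8, 6.0]
grip_width: 0.0157
grasp_force: 60.0
tool in table [-0.0117  0.0017  0.0346]
plate 358 [[-0.0561, -0.0283, 0.0211], [-0.0437, 0.0006, 0.0263], [-0.0232, 0.0291, 0.0281]] slope [0.053 0.028]
```

```bash

python3 look.py | grep turn
python3 -m creep '[0,0,-0.03,0.02,0,0,0, 0,0,-0.06,0.04,0,0,0, 0,0,-0.09,0.05,0,0,0, 0,0,-0.12,0.05,0,0,0, 0,0,-0.12,0.05,0,0,0]'
python3 look.py | grep -E "plate|table|turn"
```

```text
shift [-0.055  0.11  -1.756] turn [ 0.103 -0.001 -0.001]
time_s: 18.0
tool_pos: [0.5702, 0.1904, 0.036]
tool_rot: [179.3, -0.0, 107.6]
force: [5.6, 0.9, 7.6]
grip_width: 0.0155
grasp_force: 60.0
shift [-0.057  0.219 -1.796] turn [ 0.111 -0.002 -0.   ]
tool in table [-0.015   0.0017  0.0333]
plate 351 [[-0.0557, -0.0282, 0.0168], [-0.0453, 0.0008, 0.0245], [-0.0251, 0.029, 0.0267]] slope [0.101 0.029]
```

```bash

python3 -m creep '[0,0,-0.04,0,0.03,0,0, 0,0,-0.08,0,0.06,0,0, 0,0,-0.12,0,0.1,0,0, 0,0,-0.16,0,0.1,0,0, 0,0,-0.2,0,0.1,0,0, 0,0,-0.2,0,0.1,0,0]'
python3 look.py | grep -E "plate|table|turn"
```

```text
time_s: 18.7
tool_pos: [0.5644, 0.1886, 0.036]
tool_rot: [179.9, -0.0, 107.6]
force: [5.4, 1.4, 8.0]
grip_width: 0.0153
grasp_force: 60.0
shift [-0.056  0.402 -1.801] turn [ 0.009 -0.002 -0.001]
tool in table [-0.021   0.0017  0.0333]
plate 299 [[-0.056, -0.0287, 0.0149], [-0.0466, -0.0014, 0.0245], [-0.0314, 0.0278, 0.0275]] slope [0.118 0.029]
```

```bash

python3 -m creep '[0,0,-0.04,0,0,0,0, 0,0,-0.08,0,0,0,0, 0,0,-0.12,0,0,0,0, 0,0,-0.16,0,0,0,0, 0,0,-0.2,0,0,0,0, 0,0,-0.2,0,0,0,0]'
python3 -m creep '[0,0,-0.02,0,0,0,0, 0,0,-0.04,0,0,0,0, 0,0,-0.06,0,0,0,0, 0,0,-0.06,0,0,0,0]'
python3 look.py | grep -E "plate|table|turn|bar"
```

```text
time_s: 19.4
tool_pos: [0.5586, 0.1867, 0.0359]
tool_rot: [180.0, -0.0, 107.6]
force: [5.2, 1.0, 8.4]
grip_width: 0.0155
grasp_force: 60.0
time_s: 19.8
tool_pos: [0.557, 0.1863, 0.036]
tool_rot: [180.0, -0.0, 107.6]
force: [4.5, 1.3, 6.9]
grip_width: 0.0157
grasp_force: 60.0
shift [-0.058  0.663 -1.801] turn [ 0.008 -0.002 -0.   ]
tool in table [-0.0288  0.0018  0.0333]
bar 450 [[-0.0426, -0.0717, -0.0002], [-0.0358, -0.014, 0.0397], [-0.0158, 0.0533, 0.0575]]
plate 226 [[-0.0565, -0.0285, 0.0172], [-0.0504, 0.001, 0.0242], [-0.039, 0.0286, 0.0268]] slope [0.159 0.032]
```

Creeping to the posts in small steps now.

```bash

python3 -m creep '[0,0,-0.02,0,0,0,0, 0,0,-0.04,0,0,0,0, 0,0,-0.04,0,0,0,0]'
python3 -m creep '[0,0,-0.02,0,0,0,0, 0,0,-0.03,0,0,0,0, 0,0,-0.03,0,0,0,0]'
python3 -m creep '[0,0,-0.02,0,0,0,0, 0,0,-0.03,0,0,0,0, 0,0,-0.03,0,0,0,0]'
```

```text
time_s: 20.2
tool_pos: [0.5558, 0.1859, 0.0359]
tool_rot: [180.0, -0.0, 107.6]
force: [5.9, 2.1, 6.9]
grip_width: 0.0158
grasp_force: 60.0
time_s: 20.5
tool_pos: [0.5553, 0.1857, 0.036]
tool_rot: [179.9, -0.0, 107.6]
force: [7.1, 3.0, 6.8]
grip_width: 0.0155
grasp_force: 60.0
time_s: 20.8
tool_pos: [0.5553, 0.1857, 0.036]
tool_rot: [179.8, 0.0, 107.6]
force: [8.5, 2.5, 3.6]
grip_width: 0.0155
grasp_force: 60.0
```

The bar is home on both posts (motion stalled at table x ≈ -30.6 mm with lateral force rising). I'll ease the side load, then let the bar rise gently against the lips before letting go.

```bash

python3 -m creep '[0,0,0.03,-0.01,0,0,0, 0,0,0.05,-0.02,0,0,0, 0,0,0.05,-0.02,0,0,0]'
python3 -m creep '[0,0,0,-0.02,0,0,0, 0,0,0,-0.03,0,0,0, 0,0,0,-0.03,0,0,0]'
python3 -m creep '[0,0,0,-0.01,0,0,0, 0,0,0,-0.02,0,0,0, 0,0,0,-0.02,0,0,0]'
```

```text
time_s: 21.1
tool_pos: [0.5553, 0.1857, 0.0361]
tool_rot: [180.0, 0.0, 107.6]
force: [5.8, 2.2, 4.2]
grip_width: 0.0151
grasp_force: 60.0
time_s: 21.4
tool_pos: [0.5553, 0.1858, 0.0369]
tool_rot: [180.0, 0.0, 107.6]
force: [7.1, 2.1, 4.0]
grip_width: 0.0152
grasp_force: 60.0
time_s: 21.7
tool_pos: [0.5553, 0.1858, 0.0375]
tool_rot: [180.0, 0.0, 107.6]
force: [6.6, 1.6, 3.5]
grip_width: 0.0154
grasp_force: 60.0
```

```bash

python3 -m creep '[0,0,0.03,-0.01,0,0,0, 0,0,0.03,-0.02,0,0,0, 0,0,0.03,-0.02,0,0,0]'
python3 -m creep '[0,0,0.02,-0.01,0,0,0, 0,0,0.02,-0.02,0,0,0, 0,0,0.02,-0.02,0,0,0]'
python3 look.py | grep -E "plate|table|turn|bar"
```

```text
time_s: 22.0
tool_pos: [0.5553, 0.1857, 0.0377]
tool_rot: [-179.9, 0.0, 107.6]
force: [6.4, 1.8, 3.4]
grip_width: 0.0153
grasp_force: 60.0
time_s: 22.3
tool_pos: [0.5553, 0.1858, 0.0381]
tool_rot: [-179.8, 0.0, 107.6]
force: [5.4, 2.1, 4.5]
grip_width: 0.0153
grasp_force: 60.0
shift [-0.059  0.714 -1.733] turn [-0.028  0.     0.001]
tool in table [-0.0306  0.0018  0.0354]
bar 438 [[-0.0436, -0.0723, 0.0007], [-0.0373, -0.0141, 0.0419], [-0.0208, 0.0438, 0.0578]]
plate 205 [[-0.0561, -0.0288, 0.0162], [-0.051, 0.0003, 0.0265], [-0.0415, 0.0277, 0.0288]] slope [0.051 0.028]
```

```bash

python3 -m creep '[0,0,0,-0.01,0,0,0, 0,0,0,-0.02,0,0,0, 0,0,0,-0.02,0,0,0]' 10
python3 -m creep '[18,0,0,0,0,0,0, 20,0,0,0,0,0,0, 22,0,0,0,0,0,0, 26,0,0,0,0,0,0, 30,0,0,0,0,0,0, 30,0,0,0,0,0,0, 30,0,0,0,0,0,0]' 3
python3 look.py | grep -E "plate|table|turn|bar"
```

```text
time_s: 22.7
tool_pos: [0.5553, 0.1857, 0.0381]
tool_rot: [-179.8, 0.0, 107.6]
force: [8.1, 2.7, 0.8]
grip_width: 0.0161
grasp_force: 10.0
time_s: 23.4
tool_pos: [0.5506, 0.1841, 0.0364]
tool_rot: [-179.2, 0.0, 107.6]
force: [-0.1, -0.9, -0.4]
grip_width: 0.03
grasp_force: 0.0
shift [-0.055  0.861 -1.798] turn [-0.128  0.001 -0.001]
tool in table [-0.0356  0.0017  0.0337]
bar 444 [[-0.0498, -0.0718, 0.0002], [-0.0374, -0.0151, 0.041], [-0.0224, 0.0638, 0.0575]]
plate 168 [[-0.0586, -0.0288, 0.0168], [-0.0529, -0.0064, 0.0263], [-0.0414, 0.0293, 0.0358]] slope [-0.153  0.018]
```

```bash

python3 -m creep '[40,0,0.05,0,0,0,0, 44,0,0.1,0,0,0,0, 44,0,0.17,0,0,0,0, 44,0,0.17,0,0,0,0]'
python3 -m creep '[44,0,0,-0.2,0,0,0, 44,0,0,-0.6,0,0,0, 44,0,0,-1.4,0,0,0, 44,0,0,-2.4,0,0,0, 44,0,0,-3.6,0,0,0, 44,0,0,-4.5,0,0,0, 44,0,0,-4.5,0,0,0]'
python3 -m creep '[44,-6,0,-1,0,0,0, 44,-6,0,-1,0,0,0, 44,-6,0,-1,0,0,0, 44,-6,0,-1,0,0,0, 44,-6,0,-1,0,0,0, 44,-6,0,-1,0,0,0, 44,-6,0,-1,0,0,0]'
python3 - <<'E'
from h import *
a=cam('side');b=cam('top')
O=np.array([.585,.1933,.0027]); R=Ro.from_euler('z',17.6,degrees=True)
for n,c in(('side',a),('top',b)):
    T=R.inv().apply(cloud(c).reshape(-1,3)-O).reshape(480,640,3)
    g=c['color'].astype(int); k=(g.max(-1)-g.min(-1)<35)&(g.max(-1)>60)&(abs(T[...,0]+.03)<.02)&(abs(T[...,1])<.075)&(T[...,2]>.043)&(T[...,2]<.06)
    Q=T[k]; print(n,len(Q),np.percentile(Q,[2,50,98],axis=0).round(4).tolist()); 
    if len(Q)>20: print(cv2.minAreaRect((Q[:,:2]*1000).astype(np.float32)))
    h=cv2.cvtColor(c['color'],cv2.COLOR_RGB2HSV); q=(h[...,0]>100)&(h[...,0]<125)&(h[...,1]>150)&(T[...,2]<.05)&(T[...,2]>.015)&(abs(T[...,1])<.03)&(abs(T[...,0])<.052)
    Q=T[q]; print('plate',len(Q),np.polyfit(Q[:,0],Q[:,2],1))
cv2.imwrite('pics/f1.png',np.hstack([cv2.resize(a['color'][170:290,140:290],(450,360)),cv2.resize(b['color'][200:330,95:225],(350,360))])[...,::-1])
E
```

```text
time_s: 23.9
tool_pos: [0.5572, 0.1863, 0.0374]
tool_rot: [-179.4, 0.0, 107.6]
force: [-0.2, 0.8, 0.1]
grip_width: 0.0434
grasp_force: 0.0
time_s: 24.6
tool_pos: [0.5612, 0.1873, 0.1782]
tool_rot: [-179.9, -0.1, 107.6]
force: [0.0, 0.0, -0.8]
grip_width: 0.0436
grasp_force: 0.0
time_s: 25.3
tool_pos: [0.6124, 0.0171, 0.2018]
tool_rot: [-179.4, -0.1, 107.7]
force: [-0.2, 0.2, -0.0]
grip_width: 0.0442
grasp_force: 0.0
side 352 [[-0.0409, -0.0574, 0.0434], [-0.0359, 0.003, 0.0509], [-0.0233, 0.0444, 0.0535]]
((-33.53498840332031, 2.5227928161621094), (26.26319694519043, 124.8283920288086), 2.179110527038574)
plate 332 [-0.01457198  0.02561301]
top 5 [[-0.0243, 0.0519, 0.0504], [-0.024, 0.0546, 0.0508], [-0.0235, 0.0589, 0.0519]]Traceback (most recent call last):
  File "<stdin>", line 10, in <module>
    raise TypeError("expected non-empty vector for x")
TypeError: expected non-empty vector for x
```

```bash

python3 -m creep '[44,-6,0,0,0,0,0, 44,-6,0,0,0,0,0, 44,-6,0,0,0,0,0, 44,-6,0,0,0,0,0, 44,-6,0,0,0,0,0]'
python3 - <<'E'
from h import *
a=cam('side');b=cam('top')
cv2.imwrite('pics/f1.png',np.hstack([cv2.resize(a['color'][170:290,140:290],(450,360)),cv2.resize(b['color'][200:330,95:225],(350,360))])[...,::-1])
E
```

```text
time_s: 25.9
tool_pos: [0.6667, -0.1621, 0.2018]
tool_rot: [-179.3, 0.2, 107.2]
force: [0.7, -0.1, -0.7]
grip_width: 0.0441
grasp_force: 0.0
```

View pics/f1.png

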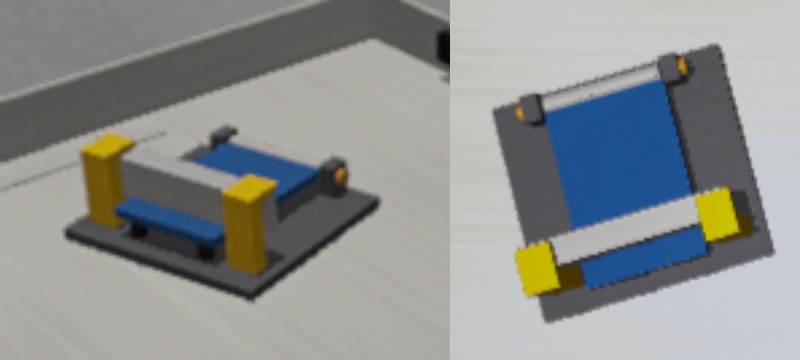

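The bar lies square under both hooks (top crop (550,265) to (715,212)), against the posts, with the plate level and the gripper well clear. Handing in.

```bash
python3 -c "
from cell import env; print(env.sign_off())"
```

```text
the job is handed in; nothing more can be done
None
```

I've handed the job in: the tall parallel is let go under both hooks, against the posts and about 2 mm off centre by my last measurement. It is holding the plate close to level; plate force peaked near 18 N in the readings I took, and the sign-off gave no verdict.

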